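Unstack the empty tube racks into their trays

TASK

Take the stack of four empty white tube racks apart and set each rack upright in the shallow tray of its own outline (round, square, short oblong, long oblong), lying flat inside the lip. Do not tip any rack over and leave the specimen jar standing where it is.

Things in the scene. Friction and masses are not known exactly. Their poses are not given: they have to be found in the camera images.
- round_rack_mid (a point): Solid white plastic tube rack of round outline, 36 mm diameter, one hole, 50 mm tall, dark round tube holes on its flat top (look only). Starts on top of the stack, standing on the square rack. Point: its centre, 25 mm above its underside; z up. About 50 g. Held in the upper half it clears tray lips and the rack below.
- square_rack_mid (a point): Solid white plastic tube rack of square outline, 46 x 46 mm, 2 x 2 holes, 50 mm tall, dark round tube holes on its flat top (look only). Starts in the stack on the short rack. Point: its centre, 25 mm above its underside; z up, x and y along its sides. About 80 g. Held in the upper half it clears tray lips and the rack below.
- short_rack_mid (a point): Solid white plastic tube rack of short oblong outline, 80 x 56 mm, 4 x 3 holes, 50 mm tall, dark round tube holes on its flat top (look only). Starts in the stack on the long rack. Point: its centre, 25 mm above its underside; z up; x along its longer side, y along its shorter. About 170 g. Held in the upper half it clears tray lips and the rack below.
- long_rack_mid (a point): Solid white plastic tube rack of long oblong outline, 130 x 64 mm, 6 x 3 holes, 50 mm tall, dark round tube holes on its flat top (look only). Starts at the bottom of the stack, on the bench; the racks on it lie nearly in line with it, within a few mm and degrees. Point: its centre, 25 mm above its underside; z up; x along its longer side, y along its shorter. About 280 g. Held in the upper half it clears tray lips and the rack below.
- round_tray_floor (a point): Fixed shallow dark tray on the bench, round, 52 mm inside diameter; its floor is 3 mm above the bench and its 3 mm thick lip stands 4 mm above the floor (7 mm above the bench), leaving 8 mm all round the round rack. Point: centre of the tray's floor (its upper face). Starts empty.
- square_tray_floor (a point): Fixed shallow dark tray on the bench, square, 62 x 62 mm inside; its floor is 3 mm above the bench and its 3 mm thick lip stands 4 mm above the floor (7 mm above the bench), leaving 8 mm all round the square rack. Point: centre of the tray's floor (its upper face); x and y along its sides. Starts empty.
- short_tray_floor (a point): Fixed shallow dark tray on the bench, oblong, 96 x 72 mm inside; its floor is 3 mm above the bench and its 3 mm thick lip stands 4 mm above the floor (7 mm above the bench), leaving 8 mm all round the short rack. Point: centre of the tray's floor (its upper face); x along its longer side, y along its shorter. Starts empty.
- long_tray_floor (a point): Fixed shallow dark tray on the bench, oblong, 146 x 80 mm inside; its floor is 3 mm above the bench and its 3 mm thick lip stands 4 mm above the floor (7 mm above the bench), leaving 8 mm all round the long rack. Point: centre of the tray's floor (its upper face); x along its longer side, y along its shorter. Starts empty.
- jar_mid (a point): Specimen jar standing loose on the bench among the trays, a bystander to be left alone: clear with white cap and paper band, 40 mm diameter, 55 mm tall. Point: its centre, 27.5 mm above the bench.
Not all that is in view belongs to the job. What is shaped like the part that bears short_tray_floor but green or purple is not meant. Leave any green look-alike of the part that bears long_rack_mid alone.

How it is judged:
At the end, for the whole second after the job is handed in: Each of the four racks stands in the tray of its own outline, centre within 12 mm of the tray's centre, flat on the tray's floor (centre 21 to 28 mm above it, tilt under 0.06 rad), released and at rest (horizontal distance between round_rack_mid and round_tray_floor below 0.012 m and z of round_rack_mid in the frame of round_tray_floor between 0.021 and 0.028 m and angle between each of round_rack_mid, square_rack_mid, short_rack_mid, long_rack_mid's own z axis and vertical below 0.06 rad and linear speed of each of round_rack, square_rack, short_rack, long_rack below 0.02 m/s and horizontal distance between square_rack_mid and square_tray_floor below 0.012 m and z of square_rack_mid in the frame of square_tray_floor between 0.021 and 0.028 m and horizontal distance between short_rack_mid and short_tray_floor below 0.012 m and z of short_rack_mid in the frame of short_tray_floor between 0.021 and 0.028 m and horizontal distance between long_rack_mid and long_tray_floor below 0.012 m and z of long_rack_mid in the frame of long_tray_floor between 0.021 and 0.028 m); the robot touches nothing.
It fails at once if a rack is tipped over (more than 0.8 rad) (angle between any of round_rack_mid, square_rack_mid, short_rack_mid, long_rack_mid's own z axis and vertical above 0.8 rad).
It fails at once if the specimen jar is shifted by more than 20 mm or tipped by more than 0.4 rad (distance of jar_mid from where it was at the start of the episode above 0.02 m or angle between jar_mid's own z axis and vertical above 0.4 rad).
It also fails if it takes over 120 s, if anything falls off the work surface, if the arm or the gripper's body presses on something with over 40 N, if the wrist force passes 120 N, or if a joint passes its speed limit or range.

ROBOT

A 6-joint arm with a two-finger parallel gripper is mounted at the origin on the work surface. World frame = base frame: x ahead of the robot, y to its left, z up, the work surface at z = 0. Lengths are in m, angles in rad, forces in N, time in s.
With the tool pointing down it reaches from about 0.375 to 0.825 m from the base axis. Payload 5.5 kg.
Tool frame: the origin (TCP) lies on the centre line of the jaws, within the pads' length; the fingertips stand 14 mm ahead of it and the grasp point (between the pads) lies 5 mm behind it; z points along the fingers, y is the line along which they close (so a half turn about z gives the same grasp; the last joint's range is limited). The gripper opens to 85 mm and grips with 20 to 120 N. Pads are 22 mm wide; open, the fingers measure 114 mm over their backs; the gripper's body (76 mm by 85 mm) begins 54 mm behind the grasp point. The pads swing forward as they close: fully open they stand 13 mm farther back than shut.
Start: joints at [1.297, 0.314, -0.047, 1.21, 0, 1.571], TCP at [0.162, 0.578, 0.245] pointing down, gripper open.
Joint ranges: [-2.67, 2.67], [-0.69, 1.73], [-1.03, 1.25], [-2.08, 2.16], [-1.42, 1.45], [-3.14, 3.14]. Speed limits (rad/s): [2.39, 2.39, 3.01, 3.14, 3.14, 3.14].

INTERFACE

Orientations are given as a rotation vector (axis times angle).
In Python, from plant import * gives the robot as it stands.
- The arm moves only by the tool play_rows, never from a script. Its argument "steps" is a list of rows, each a list of 7 numbers: the opening, from 0 (shut) to 1 (fully open), then the shift along the tool's x, y, z in mm, then the turn, a rotation vector about the tool's x, y, z in degrees. A call has 1 to 20 rows; each row shifts and turns the commanded pose from where the row before left it, along the tool's axes as they then stand; what a row does not reach is not made up. A row lasts 1/12 s, in which the tool goes at most 41.7 mm and 7.16 degrees, less where a joint would pass 70% of its speed; a pose out of reach is approached as far as the arm can. A call with a gripper value outside its range is refused whole. The fingers move at their own pace and stop on an object; the grip force is fixed at half the most. Time passes only in rows, so rows that do not move let the fingers close. It gives the time, the measured TCP pose, the force, the opening and the grip force at its end, in the units of the state.
- state(): the state, without advancing time (a new reading comes with each control period).
- grab_frame(name): name is "side" or "top" or "wrist"; returns (picture, depth): 400x640x3 uint8, blue, green, red; 400x640 float32, m along the optical axis (not along the pixel's ray), 0 where there is no reading.
- camera_params(name): a dict with "K" (3x3 intrinsics, pixels), "world_from_camera" (4x4, takes a point from camera to world coordinates); the wrist camera has in their place "mount" (4x4, takes a point from camera to tool coordinates, whose origin is the TCP and whose axes are the flange's). Camera axes: x right, y down, z forward; pixel columns grow to the right and rows downward; lengths in m; the calibration is good to about 2 mm. A picture is of the moment at which its call begins: read the wrist's pose just before it. camera_params takes no time and is no camera call.
- finish_job(): hands the job in; it is judged then, once.
Trained networks look in the newest picture that a camera, given by its name, has taken for a name from the list of things; names that differ only in an ending like _2 or _b are one class to them, and where a whole thing is asked for, a point or a joint stands for the part that bears it (a point fixed in the world has none). Each returns a list of dicts, best first, with "confidence" (0 to 1); they miss things now and then, are a little off and sometimes report something else, mostly with a low value. They report only what shows in the picture. A call takes as long as a camera call. They do not tell look-alikes from the thing itself.
- outline_of(camera, name): "mask" (400x640 bool, what is visible of it) and "extent" ([left, top, width, height] in pixels, round what is visible of it).
The state is a dict: "time": time; "joint_positions": joint angles; "qd": joint speeds; "joint_torque": joint torques, N m; "tool_pos": TCP position; "tool_rot": TCP orientation; "wrist_force": force on the tool from outside, world axes, zero at the start; "ft_torque": the same for the moment, N m; "grip_width": finger opening in m; "grasp_force": force on a finger pad.
Only numpy, scipy, OpenCV 4.12 (cv2) and the standard library are available. Lean on these libraries where they do the work, as an engineer would, in place of code of your own. Each camera call takes 0.05 s, during which the arm holds its last target. There are 200 camera calls.

## Working session

There is one attempt and no reset: what is moved stays moved. The work goes in short steps, Python scripts to look and compute and a tool call to move; the robot and the scene stay as the last step left them, time stands still between calls to the robot, and variables do not carry over. Pictures are saved under pics/ and viewed, at most 14 in all, crops included, and the job is handed in when it is done.

Besides the shell and the picture viewer there is one more tool, called after "Call:" by a JSON object that holds its "fn" and its "kwargs", one argument or row to a line. play_rows: Moves the arm, as the interface text tells. Its arguments: {"type":"object","properties":{"steps":{"type":"array"}},"required":["steps"]}

```bash
mkdir -p pics; cat > h.py <<'E'
from plant import *
import numpy as np, cv2
from scipy.spatial.transform import Rotation as R
def cloud(n):
    s=state(); im,d=grab_frame(n); p=camera_params(n); K=np.array(p["K"])
    if n=="wrist":
        T=np.eye(4);T[:3,:3]=R.from_rotvec(s["tool_rot"]).as_matrix();T[:3,3]=s["tool_pos"];T=T@np.array(p["mount"])
    else: T=np.array(p["world_from_camera"])
    v,u=np.mgrid[:400,:640]
    P=np.stack([(u-K[0,2])/K[0,0]*d,(v-K[1,2])/K[1,1]*d,d],-1)
    W=P@T[:3,:3].T+T[:3,3]; W[d<=0]=np.nan
    return im,W
E
python3 - <<'E'
from h import *
s=state(); print(s["tool_pos"],s["tool_rot"],s["grip_width"])
for n in ["top","side"]:
    im,W=cloud(n); cv2.imwrite(f"pics/{n}0.png",im)
    for k in ["round_rack_mid","square_rack_mid","short_rack_mid","long_rack_mid","round_tray_floor","square_tray_floor","short_tray_floor","long_tray_floor","jar_mid"]:
        for o in outline_of(n,k)[:3]:
            m=o["mask"]; q=W[m]; q=q[~np.isnan(q[:,0])]
            print(n,k,round(o["confidence"],2),o["extent"],np.nanmedian(q,0).round(3) if len(q) else None)
E
```

```text
[0.16207332 0.57709623 0.24440978] [-4.28740652e-01 -3.11194197e+00  2.76165377e-03] 0.08497119230807759
top round_rack_mid 0.51 [387.4, 247.7, 19.0, 11.6] [ 0.408 -0.211  0.199]
top square_rack_mid 0.63 [387.6, 239.0, 17.4, 24.9] [ 0.421 -0.201  0.148]
top short_rack_mid 0.63 [379.8, 234.7, 27.8, 33.6] [ 0.428 -0.206  0.099]
top long_rack_mid 0.92 [378.3, 228.1, 23.2, 43.4] [ 0.4   -0.196  0.049]
top long_rack_mid 0.75 [434.2, 249.3, 54.7, 27.5] [ 0.373 -0.414  0.049]
top long_rack_mid 0.23 [340.2, 151.1, 34.9, 55.5] [ 0.616 -0.139  0.003]
top round_tray_floor 0.66 [226.1, 242.7, 18.8, 21.9] [0.399 0.229 0.003]
top square_tray_floor 0.65 [301.6, 232.6, 23.6, 21.7] [ 0.429 -0.     0.003]
top short_tray_floor 0.72 [169.7, 220.3, 25.1, 37.1] [0.452 0.386 0.003]
top short_tray_floor 0.69 [179.6, 125.0, 38.0, 39.4] [0.733 0.344 0.003]
top short_tray_floor 0.61 [249.9, 157.2, 32.7, 37.1] [0.634 0.139 0.003]
top long_tray_floor 0.96 [340.0, 150.4, 36.0, 55.3] [ 0.617 -0.139  0.003]
top long_tray_floor 0.42 [390.2, 245.8, 17.9, 17.4] [ 0.408 -0.212  0.199]
top jar_mid 0.64 [309.0, 145.4, 14
[... 448 characters left out ...]
56.7, 42.8] [ 0.392 -0.247  0.044]
side round_tray_floor 0.69 [249.4, 175.3, 16.9, 11.1] [0.399 0.228 0.004]
side square_tray_floor 0.86 [259.9, 218.9, 29.2, 21.4] [0.433 0.003 0.004]
side square_tray_floor 0.56 [254.7, 262.6, 40.8, 39.9] [ 0.408 -0.245  0.094]
side short_tray_floor 0.96 [332.8, 143.8, 32.6, 16.9] [0.735 0.346 0.004]
side short_tray_floor 0.95 [254.3, 144.0, 26.7, 15.2] [0.448 0.388 0.004]
side short_tray_floor 0.71 [316.7, 180.9, 35.6, 20.2] [0.633 0.14  0.004]
side long_tray_floor 0.69 [323.9, 244.9, 56.3, 28.3] [ 0.618 -0.14   0.004]
side long_tray_floor 0.66 [248.9, 176.5, 17.3, 10.0] [0.399 0.228 0.004]
side jar_mid 0.54 [355.8, 206.7, 14.7, 22.1] [ 0.688 -0.025  0.039]
```

```bash
python3 - <<'E'
from h import *
im,W=cloud("top"); np.savez("top0.npz",im=im,W=W)
c=im[105:300,140:500]; cv2.imwrite("pics/topc.png",cv2.resize(c,(792,429),interpolation=cv2.INTER_CUBIC))
for z,n in [(.2,"round"),(.15,"sq"),(.1,"short"),(.05,"long")]:
    m=(abs(W[...,2]-z)<.006)&(np.hypot(W[...,0]-.42,W[...,1]+.2)<.11)
    q=W[m][:,:2]; r=cv2.minAreaRect((q*1000).astype(np.float32)); print(n,m.sum(),r, q.min(0).round(3),q.max(0).round(3))
for n in ["round_tray_floor","square_tray_floor","short_tray_floor","long_tray_floor"]:
    for o in outline_of("top",n)[:3]:
        m=o["mask"]; q=W[m]; q=q[np.isfinite(q[:,0])]; q=q[abs(q[:,2]-.004)<.008]
        if len(q)<50: continue
        print(n,o["extent"],cv2.minAreaRect((q[:,:2]*1000).astype(np.float32)),q[:,:2].mean(0).round(4),im[m].mean(0).round())
E
```

```text
round 180 ((407.5730285644531, -215.92918395996094), (34.079341888427734, 33.153953552246094), 86.42818450927734) [ 0.391 -0.233] [ 0.424 -0.199]
sq 139 ((408.3433532714844, -215.28042602539062), (45.88450622558594, 45.43418884277344), 9.006210327148438) [ 0.384 -0.237] [ 0.434 -0.192]
short 258 ((408.4364013671875, -217.417236328125), (79.78782653808594, 54.72319793701172), 2.5719356536865234) [ 0.369 -0.246] [ 0.448 -0.189]
long 465 ((405.1639404296875, -216.11447143554688), (129.05760192871094, 64.14205932617188), 0.4205937087535858) [ 0.341 -0.248] [ 0.469 -0.184]
round_tray_floor [224.8, 244.0, 20.7, 20.3] ((398.83013916015625, 226.66981506347656), (52.709922790527344, 55.454368591308594), 23.48145866394043) [0.3987 0.2276] [47. 45. 45.]
square_tray_floor [302.7, 231.6, 23.4, 24.3] ((431.075439453125, 0.8774757385253906), (67.33480072021484, 66.97416687011719), 88.69462585449219) [4.294e-01 1.000e-04] [53. 52. 51.]
short_tray_floor [178.7, 124.5, 38.7, 40.8] ((733.4295043945312, 344.14459228515625), (82.06925964355469, 105.15958404541016), 66.81498718261719) [0.7331 0.3442] [ 69. 113.  56.]
short_tray_floor [249.0, 160.5, 34.3, 34.3] ((633.7267456054688, 138.10736083984375), (78.05226135253906, 101.4209976196289), 77.20124053955078) [0.6338 0.1384] [53. 52. 51.]
short_tray_floor [170.5, 221.6, 28.6, 36.4] ((451.1180114746094, 385.7986755371094), (79.81338500976562, 100.77959442138672), 85.3966064453125) [0.4509 0.3864] [121.  57.  92.]
long_tray_floor [338.2, 153.3, 37.6, 53.2] ((617.6364135742188, -138.49505615234375), (90.968994140625, 157.55291748046875), 77.24118041992188) [ 0.6157 -0.1383] [56. 55. 54.]
```

View pics/topc.png

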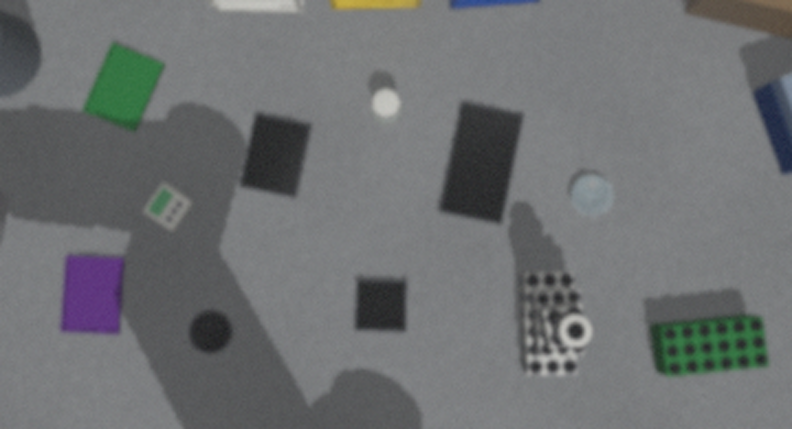

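Top crop: the white stack is at (560,320). The dark trays are round (210,330), square (381,304), short (277,154) and long (481,160), and the jar with its white cap is at (385,100). The look-alikes to leave alone are the green tray (124,85), the purple tray (93,293) and the green rack (710,345). The short tray is the dark one at (277,154), because the other two are coloured. The white stack has the long rack.

```bash
cat >> h.py <<'E'
def to(*targets):
    """each target x,y,z,yaw of tool y (deg): prints turn about tool z, then shift in the turned tool frame"""
    s=state(); p=np.array(s["tool_pos"]); M=R.from_rotvec(s["tool_rot"]).as_matrix()
    f=np.degrees(np.arctan2(M[1,1],M[0,1])); print("at",p.round(4),"yaw",f.round(2),"down",M[:,2].round(3),"q",np.array(s["joint_positions"]).round(2),"t",round(s["time"],1),"w",round(s["grip_width"],4),"F",np.array(s["wrist_force"]).round(1))
    for x,y,z,a in targets:
        dd=(f-a+90)%180-90; a=f-dd; r=np.radians(a); D=np.array([[-np.sin(r),np.cos(r),0],[np.cos(r),np.sin(r),0],[0,0,-1]])
        t=np.array([x,y,z]); print("turn z",round(dd,1),"shift",(D@(t-p)*1000).round(1)); p=t; f=a
E
python3 -c "
from h import *
to((.45,.15,.26,90),(.408,-.216,.26,90),(.408,-.216,.188,90))"
```

```text
at [0.1622 0.5776 0.2453] yaw 74.31 down [-0. -0. -1.] q [ 1.3   0.31 -0.05  1.21  0.    1.57] t 1.2 w 0.0853 F [-0.3 -0.8 -0.3]
turn z -15.7 shift [-287.8 -427.6  -14.7]
turn z 0.0 shift [  42. -366.    0.]
turn z 0.0 shift [ 0.  0. 72.]
```

Call:
{"fn": "play_rows", "kwargs": {
  "steps": [
    [1,0,0,-15,0,0,-5.2],
    [1,0,0,0,0,0,-5.2],
    [1,0,0,0,0,0,-5.3],
    [1,-24,-35.6,0,0,0,0],
    [1,-24,-35.6,0,0,0,0],
    [1,-24,-35.6,0,0,0,0],
    [1,-24,-35.6,0,0,0,0],
    [1,-24,-35.6,0,0,0,0],
    [1,-24,-35.6,0,0,0,0],
    [1,-24,-35.6,0,0,0,0],
    [1,-24,-35.6,0,0,0,0],
    [1,-24,-35.6,0,0,0,0],
    [1,-24,-35.6,0,0,0,0],
    [1,-24,-35.6,0,0,0,0],
    [1,-24,-35.6,0,0,0,0],
    [1,0,0,0,0,0,0]
  ]
}}

```text
time: 2.58
tool_pos: [0.4452, 0.1576, 0.2605]
tool_rot: [0.012, 3.139, -0.004]
wrist_force: [-0.3, 1.3, -0.1]
grip_width: 0.0857
grasp_force: 0.0
```

Call:
{"fn": "play_rows", "kwargs": {
  "steps": [
    [1,4,-36.6,0,0,0,0],
    [1,4,-36.6,0,0,0,0],
    [1,4,-36.6,0,0,0,0],
    [1,4,-36.6,0,0,0,0],
    [1,4,-36.6,0,0,0,0],
    [1,4,-36.6,0,0,0,0],
    [1,4,-36.6,0,0,0,0],
    [1,4,-36.6,0,0,0,0],
    [1,0,0,0,0,0,0]
  ]
}}

```text
time: 3.33
tool_pos: [0.4092, -0.1347, 0.2605]
tool_rot: [0.01, 3.141, -0.005]
wrist_force: [-0.4, 0.4, -0.1]
grip_width: 0.0855
grasp_force: 0.0
```

Look from the wrist here (80 mm to the side of the stack), fitting the tops again.

```bash
cat >> h.py <<'E'
def rect(W,z,c,rad=.11,tol=.006):
    m=(abs(W[...,2]-z)<tol)&(np.hypot(W[...,0]-c[0],W[...,1]-c[1])<rad)
    if m.sum()<10: return None
    q=W[m][:,:2]; r=cv2.minAreaRect((q*1000).astype(np.float32)); return int(m.sum()),np.round(r[0],1),np.round(r[1],1),round(r[2],1)
E
python3 -c "
from h import *
im,W=cloud('wrist'); cv2.imwrite('pics/w1.png',im)
for z in (.2,.15,.1,.05): print(z,rect(W,z,(.408,-.216)))
to((.408,-.216,.2605,90))"
```

```text
0.2 (2331, array([ 405.4, -215.1]), array([34.8, 35.4]), 42.9)
0.15 (1217, array([ 407.6, -214.5]), array([46.1, 45.4]), 9.3)
0.1 (1588, array([ 407.7, -217.4]), array([80. , 55.6]), 3.0)
0.05 (2441, array([ 404.1, -215.6]), array([ 64.3, 129.3]), 90.0)
at [ 0.4095 -0.1323  0.2604] yaw 89.67 down [ 0.    -0.001 -1.   ] q [-0.31 -0.01 -0.4   1.19 -0.   -0.31] t 3.4 w 0.0851 F [-0.2  0.6 -0.5]
turn z -0.3 shift [  1.5 -83.7  -0.1]
```

View pics/w1.png

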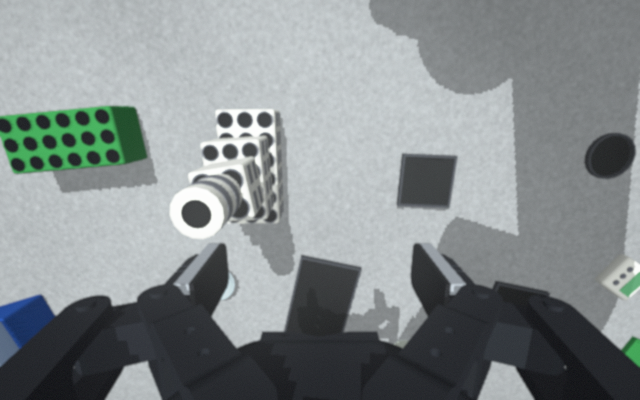

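The wrist view agrees with the top view: the stack is at (200-280,110-230) with the round top at (197,212), the square tray at (428,180) and the long tray at (325,295). Grasping the round rack next.

Call:
{"fn": "play_rows", "kwargs": {
  "steps": [
    [1,1,-28,0,0,0,0],
    [1,1,-28,0,0,0,0],
    [1,1,-27,0,0,0,0],
    [1,0,0,0,0,0,0],
    [1,0,0,24,0,0,0],
    [1,0,0,24,0,0,0],
    [1,0,0,24,0,0,0],
    [1,0,0,0,0,0,0]
  ]
}}

```text
time: 4.05
tool_pos: [0.4046, -0.2099, 0.1844]
tool_rot: [0.003, -3.136, -0.006]
wrist_force: [-1.1, 1.3, -0.2]
grip_width: 0.0852
grasp_force: 0.0
```

```bash
python3 -c "
from h import *
to((.4065,-.2155,.188,90))"
```

```text
at [ 0.4046 -0.2099  0.1844] yaw 90.09 down [-0.006  0.004 -1.   ] q [-0.48  0.09 -0.47  1.02  0.   -0.48] t 4.0 w 0.0852 F [-1.1  1.3 -0.2]
turn z 0.1 shift [-1.9 -5.6 -3.6]
```

Call:
{"fn": "play_rows", "kwargs": {
  "steps": [
    [1,-2,-5,-3,0,0,0],
    [1,0,0,0,0,0,0],
    [1,0,0,0,0,0,0],
    [0,0,0,0,0,0,0],
    [0,0,0,0,0,0,0],
    [0,0,0,0,0,0,0],
    [0,0,0,0,0,0,0],
    [0,0,0,0,0,0,0],
    [0,0,0,0,0,0,0],
    [0,0,0,0,0,0,0],
    [0,0,0,0,0,0,0]
  ]
}}

```text
time: 4.97
tool_pos: [0.4093, -0.2179, 0.1919]
tool_rot: [-0.0, 3.14, -0.001]
wrist_force: [-0.3, 0.2, 5.8]
grip_width: 0.0343
grasp_force: 59.8
```

Call:
{"fn": "play_rows", "kwargs": {
  "steps": [
    [0,0,0,-15,0,0,0],
    [0,0,0,-25,0,0,0],
    [0,0,0,0,0,0,0],
    [0,0,32,0,0,0,0],
    [0,0,35,0,0,0,0],
    [0,0,35,0,0,0,0],
    [0,0,35,0,0,0,0],
    [0,0,35,0,0,0,0],
    [0,0,35,0,0,0,0],
    [0,1,35,0,0,0,0],
    [0,1,35,0,0,0,0],
    [0,1,35,0,0,0,0],
    [0,1,35,0,0,0,0],
    [0,1,35,0,0,0,0],
    [0,1,35,0,0,0,0],
    [0,1,30,0,0,0,0],
    [0,0,0,0,0,0,0],
    [0,0,0,0,0,0,0],
    [0,0,0,0,0,0,0]
  ]
}}

```text
time: 6.55
tool_pos: [0.4013, 0.2288, 0.2307]
tool_rot: [0.001, -3.141, 0.002]
wrist_force: [-0.1, 0.5, -0.5]
grip_width: 0.0341
grasp_force: 60.0
```

```bash
python3 -c "
from h import *
print(state()['grasp_force']); to((.402,.2275,.1,90))
im,W=cloud('wrist'); cv2.imwrite('pics/w2.png',im)
im,W=cloud('top')
m=(abs(W[...,2]-.15)<.006)&(np.hypot(W[...,0]-.4,W[...,1]+.2)<.11)
for z in (.15,.1,.05): print(z,rect(W,z,(.408,-.216)))
im,W=cloud('wrist')
for o in outline_of('wrist','round_tray_floor')[:3]+outline_of('wrist','round_rack_mid')[:2]:
  q=W[o['mask']];q=q[np.isfinite(q[:,0])];print(o['confidence'],o['extent'],np.median(q,0).round(4),q.min(0).round(3),q.max(0).round(3))
"
```

```text
59.984866976737976
at [0.4013 0.2288 0.2307] yaw 90.04 down [-0.001 -0.001 -1.   ] q [ 0.52  0.06 -0.39  1.12 -0.    0.52] t 6.5 w 0.0341 F [-0.1  0.5 -0.5]
turn z 0.0 shift [ -0.7  -1.3 130.7]
0.15 (340, array([ 408.5, -215.6]), array([46. , 45.5]), 9.2)
0.1 (263, array([ 408.3, -217.6]), array([79.9, 54.3]), 2.6)
0.05 (465, array([ 405.1, -216.5]), array([ 64.4, 128.7]), 89.9)
0.86 [295.9, 148.0, 51.6, 43.3] [0.3981 0.2283 0.0038] [0.37  0.2   0.001] [0.428 0.256 0.009]
0.65 [279.8, 193.3, 79.7, 105.7] [0.392  0.228  0.2393] [ 0.38   0.182 -0.001] [0.575 0.264 0.242]
```

View pics/w2.png

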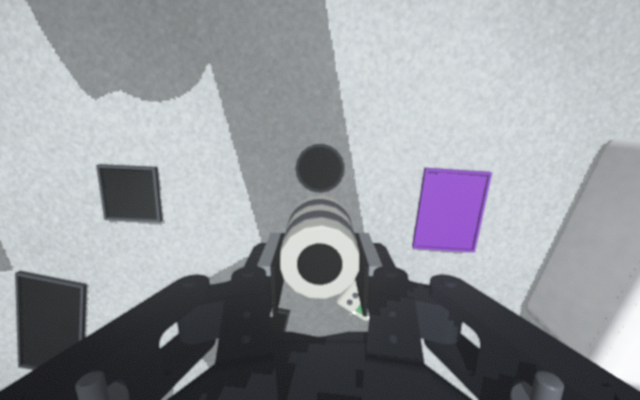

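The round rack is held at (320,262), and its tray is at (320,168). I'll check the rack's offset in the hand.

```bash
python3 -c "
from h import *
im,W=cloud('wrist'); g=im.max(-1)
m=(abs(W[...,2]-.239)<.006)&(np.hypot(W[...,0]-.4,W[...,1]-.228)<.03)
m[:,:280]=0;m[:,362:]=0;m[:215]=0;m[300:]=0
q=W[m];print(len(q),q.min(0),q.max(0),np.percentile(q[:,0],[2,98]),cv2.minEnclosingCircle((q[:,:2]*1000).astype(np.float32)))
"
```

```text
5154 [0.3805307  0.21033485 0.2330367 ] [0.41643006 0.24659831 0.24495084] [0.38172075 0.41368509] ((401.6903381347656, 228.2960968017578), 21.162425994873047)
```

Call:
{"fn": "play_rows", "kwargs": {
  "steps": [
    [0,0,0,25,0,0,0],
    [0,0,0,35,0,0,0],
    [0,0,0,35,0,0,0],
    [0,0,0,35,0,0,0],
    [0,0,0,25,0,0,0],
    [0,0,0,12,0,0,0],
    [0,0,0,7,0,0,0],
    [0,0,0,4,0,0,0],
    [0,0,0,0,0,0,0],
    [0,0,0,0,0,0,0],
    [0,0,0,0,0,0,0]
  ]
}}

```text
time: 7.77
tool_pos: [0.4028, 0.2298, 0.0544]
tool_rot: [-0.0, 3.14, 0.002]
wrist_force: [0.2, 0.2, -0.6]
grip_width: 0.0339
grasp_force: 60.0
```

Call:
{"fn": "play_rows", "kwargs": {
  "steps": [
    [0,2,-1,4,0,0,0],
    [0,0,0,3,0,0,0],
    [0,0,0,2,0,0,0],
    [0,0,0,0,0,0,0],
    [0,0,0,0,0,0,0]
  ]
}}

```text
time: 8.18
tool_pos: [0.3998, 0.2284, 0.0449]
tool_rot: [-0.001, 3.141, 0.0]
wrist_force: [-2.7, -2.0, 10.0]
grip_width: 0.0338
grasp_force: 60.8
```

Call:
{"fn": "play_rows", "kwargs": {
  "steps": [
    [0,0,0,-1,0,0,0],
    [1,0,0,0,0,0,0],
    [1,0,0,0,0,0,0],
    [1,0,0,0,0,0,0],
    [1,0,0,0,0,0,0],
    [1,0,0,0,0,0,0],
    [1,0,0,-20,0,0,0],
    [1,0,0,-35,0,0,0],
    [1,0,0,-35,0,0,0],
    [1,0,0,-35,0,0,0],
    [1,0,0,-35,0,0,0],
    [1,0,0,0,0,0,0],
    [1,0,0,0,0,0,0]
  ]
}}

```text
time: 9.27
tool_pos: [0.4014, 0.2292, 0.2074]
tool_rot: [-0.0, 3.137, 0.004]
wrist_force: [-0.2, -0.4, -0.5]
grip_width: 0.0851
grasp_force: 0.0
```

```bash
python3 -c "
from h import *
to((.4082,-.2155,.205,99),(.4082,-.2155,.138,99))
im,W=cloud('wrist'); print(rect(W,.053,(.4,.228),.05)); q=W[outline_of('wrist','round_tray_floor')[0]['mask']];q=q[q[:,2]<.012]; print(q.min(0),q.max(0))
"
```

```text
at [0.4014 0.2292 0.2074] yaw 90.01 down [ 0.004  0.002 -1.   ] q [ 0.52  0.07 -0.43  1.06  0.    0.52] t 9.3 w 0.0851 F [-0.2 -0.4 -0.5]
turn z -9.0 shift [  62.8 -440.3    2.4]
turn z 0.0 shift [ 0.  0. 67.]
(1085, array([396.6, 227.9]), array([34.2, 35.1]), 89.1)
[ 0.36937494  0.20047986 -0.00123103] [0.4210036  0.25789388 0.01031065]
```

Call:
{"fn": "play_rows", "kwargs": {
  "steps": [
    [1,-0.5,-34.2,0,0,0,0],
    [1,-0.5,-34.2,0,0,0,0],
    [1,-0.5,-34.2,0,0,0,0],
    [1,-0.5,-34.2,0,0,0,0],
    [1,-0.5,-34.2,0,0,0,0],
    [1,-0.5,-34.2,0,0,0,0],
    [1,-0.5,-34.2,0,0,0,0],
    [1,-0.5,-34.2,0,0,0,0],
    [1,-0.5,-34.2,0,0,0,0],
    [1,-0.5,-34.2,0,0,0,0],
    [1,-0.5,-34.2,0,0,0,0],
    [1,-0.5,-34.2,0,0,0,0],
    [1,-0.5,-34.2,0,0,0,0],
    [1,0,0,0,0,0,-4.5],
    [1,0,0,0,0,0,-4.5],
    [1,0,0,0,0,0,0],
    [1,0,0,0,0,0,0],
    [1,0,0,0,0,0,0]
  ]
}}

```text
time: 10.87
tool_pos: [0.4058, -0.2157, 0.2043]
tool_rot: [0.245, -3.13, -0.002]
wrist_force: [-0.4, -0.1, 0.3]
grip_width: 0.0854
grasp_force: 0.0
```

```bash
python3 -c "
from h import *
to((.4082,-.2155,.138,99))
im,W=cloud('wrist'); print(rect(W,.15,(.408,-.216),.04))
"
```

```text
at [ 0.4058 -0.2157  0.2043] yaw 98.93 down [-0.002  0.001 -1.   ] q [-0.49  0.07 -0.44  1.06  0.   -0.64] t 10.9 w 0.0854 F [-0.4 -0.1  0.3]
turn z -0.1 shift [-2.4 -0.2 66.3]
(4864, array([ 407. , -215.4]), array([45.5, 46.1]), 9.1)
```

Call:
{"fn": "play_rows", "kwargs": {
  "steps": [
    [1,-1,0,20,0,0,0],
    [1,0,0,25,0,0,0],
    [1,0,0,18,0,0,0],
    [1,0,0,0,0,0,0],
    [1,0,0,0,0,0,0],
    [0,0,0,0,0,0,0],
    [0,0,0,0,0,0,0],
    [0,0,0,0,0,0,0],
    [0,0,0,0,0,0,0],
    [0,0,0,0,0,0,0],
    [0,0,0,0,0,0,0],
    [0,0,0,0,0,0,0],
    [0,0,0,0,0,0,0]
  ]
}}

```text
time: 12.0
tool_pos: [0.4085, -0.2166, 0.1437]
tool_rot: [-0.247, 3.129, -0.002]
wrist_force: [-0.5, 0.4, 6.1]
grip_width: 0.0449
grasp_force: 62.8
```

Call:
{"fn": "play_rows", "kwargs": {
  "steps": [
    [0,0,0,-15,0,0,0],
    [0,0,0,-25,0,0,0],
    [0,0,0,0,0,0,0],
    [0,0,0,0,0,0,5],
    [0,0,0,0,0,0,5],
    [0,-3,27,0,0,0,0],
    [0,-3,27,0,0,0,0],
    [0,-3,27,0,0,0,0],
    [0,-3,27,0,0,0,0],
    [0,-3,27,0,0,0,0],
    [0,-3,27,0,0,0,0],
    [0,-3,27,0,0,0,0],
    [0,-3,27,0,0,0,0],
    [0,0,0,0,0,0,0],
    [0,0,0,0,0,0,0],
    [0,0,0,0,0,0,0]
  ]
}}

```text
time: 13.33
tool_pos: [0.435, -0.0008, 0.1822]
tool_rot: [-0.026, -3.141, 0.001]
wrist_force: [0.0, 0.1, -0.8]
grip_width: 0.0448
grasp_force: 62.0
```

```bash
python3 -c "
from h import *
im,W=cloud('wrist'); cv2.imwrite('pics/w3.png',im)
for z in (.176,.18,.184,.188,.192): print(rect(W,z,state()['tool_pos'],.04,.003))
o=outline_of('wrist','square_tray_floor')
for k in o[:2]:
  q=W[k['mask']];q=q[q[:,2]<.012];print(k['confidence'],cv2.minAreaRect((q[:,:2]*1000).astype(np.float32)))
to((.43,0,.06,89))
im,W=cloud('top');print([rect(W,z,(.408,-.216)) for z in (.1,.05)])
"
```

```text
(476, array([420.,  -1.]), array([69.3, 17.8]), 89.2)
(588, array([420. ,  -0.8]), array([72. , 17.8]), 88.9)
(875, array([432.7,  -0.9]), array([44.1, 72. ]), 1.3)
(9860, array([434. ,  -1.2]), array([72.1, 45.7]), 89.0)
(5584, array([434.1,  -1.3]), array([72.1, 43.8]), 89.0)
0.64 ((420.61138916015625, 1.2445297241210938), (67.7462387084961, 52.34649658203125), 87.79974365234375)
at [ 0.435  -0.0014  0.1822] yaw 88.94 down [-0. -0. -1.] q [-0.    0.04 -0.52  1.   -0.    0.02] t 13.4 w 0.0447 F [-0.7 -0.1 -1.3]
turn z -0.1 shift [  5.    1.3 122.2]
[(638, array([ 408.6, -218.5]), array([79.5, 55.6]), 2.6), (467, array([ 405.1, -216.3]), array([ 64.4, 128.7]), 89.9)]
```

View pics/w3.png

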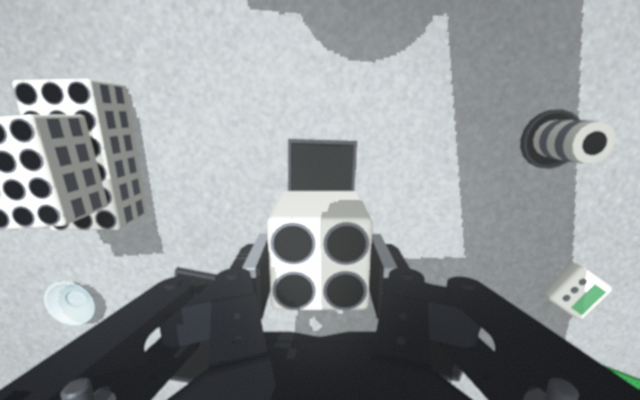

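The square rack is held and aligned, and its tray edge at (322,165) matches. Lowering it now.

Call:
{"fn": "play_rows", "kwargs": {
  "steps": [
    [0,4,2,15,0,0,0],
    [0,0,0,30,0,0,0],
    [0,0,0,35,0,0,0],
    [0,0,0,25,0,0,0],
    [0,0,0,14,0,0,0],
    [0,0,0,6,0,0,0],
    [0,0,0,3,0,0,0],
    [0,0,0,0,0,0,0],
    [0,0,0,0,0,0,0],
    [0,0,0,0,0,0,0]
  ]
}}

```text
time: 14.32
tool_pos: [0.4323, 0.0013, 0.0554]
tool_rot: [0.028, 3.139, -0.0]
wrist_force: [0.2, 0.1, -0.6]
grip_width: 0.0443
grasp_force: 62.0
```

Call:
{"fn": "play_rows", "kwargs": {
  "steps": [
    [0,1,0,4,0,0,0],
    [0,0,0,3,0,0,0],
    [0,0,0,3,0,0,0],
    [0,0,0,0,0,0,0],
    [0,0,0,0,0,0,0]
  ]
}}

```text
time: 14.73
tool_pos: [0.4306, 0.0015, 0.0467]
tool_rot: [0.027, 3.14, -0.0]
wrist_force: [-9.7, 0.3, 32.9]
grip_width: 0.0445
grasp_force: 66.1
```

Call:
{"fn": "play_rows", "kwargs": {
  "steps": [
    [0,0,0,-2,0,0,0],
    [1,0,0,0,0,0,0],
    [1,0,0,0,0,0,0],
    [1,0,0,0,0,0,0],
    [1,0,0,0,0,0,0],
    [1,0,0,0,0,0,0],
    [1,0,0,-20,0,0,0],
    [1,0,0,-35,0,0,0],
    [1,0,0,-35,0,0,0],
    [1,0,0,-30,0,0,0],
    [1,0,0,0,0,0,0],
    [1,0,0,0,0,0,0]
  ]
}}

```text
time: 15.73
tool_pos: [0.4317, 0.0015, 0.1679]
tool_rot: [0.027, 3.138, 0.0]
wrist_force: [-0.5, -0.5, 0.1]
grip_width: 0.0853
grasp_force: 0.0
```

```bash
python3 -c "
from h import *
to((.4085,-.218,.165,92.7),(.4085,-.218,.09,92.7))
im,W=cloud('wrist'); print(rect(W,.053,(.43,0),.05))
q=W[(abs(W[...,2]-.053)<.006)&(np.hypot(W[...,0]-.43,W[...,1])<.05)]; print(q[:,2].mean())
"
```

```text
at [0.4317 0.0015 0.1679] yaw 89.01 down [ 0.004  0.    -1.   ] q [ 0.    0.05 -0.56  0.97 -0.    0.02] t 15.7 w 0.0853 F [-0.5 -0.5  0.1]
turn z -3.7 shift [  33.5 -218.2    2.9]
turn z 0.0 shift [ 0.  0. 75.]
(2956, array([430. ,   1.4]), array([46. , 45.6]), 89.1)
0.053501164298851746
```

Call:
{"fn": "play_rows", "kwargs": {
  "steps": [
    [1,0,0,0,0,0,-3.7],
    [1,4.8,-31.2,0,0,0,0],
    [1,4.8,-31.2,0,0,0,0],
    [1,4.8,-31.2,0,0,0,0],
    [1,4.8,-31.2,0,0,0,0],
    [1,4.8,-31.2,0,0,0,0],
    [1,4.8,-31.2,0,0,0,0],
    [1,4.8,-31.2,0,0,0,0],
    [1,0,0,0,0,0,0],
    [1,0,0,0,0,0,0],
    [1,0,0,0,0,0,0]
  ]
}}

```text
time: 16.7
tool_pos: [0.4058, -0.2174, 0.1649]
tool_rot: [0.073, -3.138, -0.003]
wrist_force: [0.3, -0.1, -0.1]
grip_width: 0.0853
grasp_force: 0.0
```

```bash
python3 -c "
from h import *
to((.4085,-.218,.09,92.7))
im,W=cloud('wrist'); print(rect(W,.1,(.408,-.218),.06),rect(W,.05,(.405,-.216),.1))
"
```

```text
at [ 0.4058 -0.2174  0.1649] yaw 92.68 down [-0.003  0.002 -1.   ] q [-0.49  0.11 -0.5   0.97  0.   -0.54] t 16.7 w 0.0853 F [ 0.3 -0.1 -0.1]
turn z -0.0 shift [-2.6 -0.7 74.9]
(9339, array([ 407.5, -218.1]), array([79.9, 56.2]), 2.9) (3139, array([ 361. , -215.6]), array([64.3, 44.6]), 88.6)
```

Call:
{"fn": "play_rows", "kwargs": {
  "steps": [
    [1,-1,0,20,0,0,0],
    [1,-1,0,30,0,0,0],
    [1,0,0,20,0,0,0],
    [1,0,0,6,0,0,0],
    [1,0,0,0,0,0,0],
    [1,0,0,0,0,0,0],
    [0,0,0,0,0,0,0],
    [0,0,0,0,0,0,0],
    [0,0,0,0,0,0,0],
    [0,0,0,0,0,0,0],
    [0,0,0,0,0,0,0],
    [0,0,0,0,0,0,0],
    [0,0,0,0,0,0,0]
  ]
}}

```text
time: 17.83
tool_pos: [0.41, -0.2185, 0.0918]
tool_rot: [-0.074, 3.138, -0.001]
wrist_force: [-0.5, 1.2, 5.5]
grip_width: 0.0548
grasp_force: 64.1
```

```bash
python3 -c "
from h import *
to((.4085,-.218,.16,77.2),(.50,0.,.16,77.2),(.634,.1382,.16,77.2))
"
```

```text
at [ 0.41   -0.2185  0.0918] yaw 92.71 down [ 0.003 -0.001 -1.   ] q [-0.49  0.18 -0.59  0.79  0.   -0.54] t 17.8 w 0.0548 F [-0.5  1.2  5.5]
turn z 15.5 shift [  1.6   0.2 -68.2]
turn z 0.0 shift [-40.9 232.9   0. ]
turn z 0.0 shift [-100.1  164.5    0. ]
```

Call:
{"fn": "play_rows", "kwargs": {
  "steps": [
    [0,0,0,-15,0,0,0],
    [0,0,0,-30,0,0,0],
    [0,0,0,-28,0,0,0],
    [0,0,0,0,0,0,5.2],
    [0,0,0,0,0,0,5.2],
    [0,0,0,0,0,0,5.1],
    [0,-10.8,30.6,0,0,0,0],
    [0,-10.8,30.6,0,0,0,0],
    [0,-10.8,30.6,0,0,0,0],
    [0,-10.8,30.6,0,0,0,0],
    [0,-10.8,30.6,0,0,0,0],
    [0,-10.8,30.6,0,0,0,0],
    [0,-10.8,30.6,0,0,0,0],
    [0,-10.8,30.6,0,0,0,0],
    [0,-10.8,30.6,0,0,0,0],
    [0,-10.8,30.6,0,0,0,0],
    [0,-10.8,30.6,0,0,0,0],
    [0,0,0,0,0,0,0],
    [0,0,0,0,0,0,0],
    [0,0,0,0,0,0,0]
  ]
}}

```text
time: 19.5
tool_pos: [0.5988, 0.0836, 0.1632]
tool_rot: [-0.349, -3.121, 0.001]
wrist_force: [-0.2, -0.9, -1.8]
grip_width: 0.0549
grasp_force: 64.8
```

```bash
python3 -c "
from h import *
to((.634,.1382,.08,77.2))
im,W=cloud('wrist'); cv2.imwrite('pics/w4.png',im)
g=im.max(-1)>120
for z in (.168,.172,.176,.180,.184): 
  V=W.copy(); V[~g]=np.nan; print(z,rect(V,z,state()['tool_pos'],.06,.003))
for k in outline_of('wrist','short_tray_floor')[:3]:
  q=W[k['mask']];q=q[q[:,2]<.012];print(k['confidence'],k['extent'],cv2.minAreaRect((q[:,:2]*1000).astype(np.float32)))
im,W=cloud('top');print(rect(W,.05,(.408,-.216)))
"
```

```text
at [0.5988 0.0836 0.1632] yaw 77.23 down [-0.001 -0.001 -1.   ] q [ 0.14  0.37 -0.16  1.04 -0.    0.36] t 19.5 w 0.0549 F [-0.2 -0.9 -1.8]
turn z 0.0 shift [-22.2  61.   83.2]
0.168 (2010, array([593.8,  80.6]), array([74.4, 77.6]), 75.9)
0.172 (10796, array([594.5,  84.3]), array([81.6, 76.4]), 77.5)
0.176 (383, array([590.1,  86. ]), array([72.5, 73.7]), 48.7)
0.18 (166, array([588.9,  81.6]), array([23.1, 71.7]), 6.4)
0.184 (181, array([588.9,  81.7]), array([23.1, 71.7]), 6.3)
0.96 [541.0, 197.1, 99.0, 106.6] ((734.6605834960938, 348.6429443359375), (89.57572174072266, 107.00334167480469), 66.29991149902344)
0.59 [343.5, 150.6, 85.3, 101.6] ((632.8364868164062, 140.69546508789062), (82.58977508544922, 101.70670318603516), 77.05534362792969)
(1078, array([ 405.1, -216.3]), array([ 64.7, 128.5]), 89.8)
```

View pics/w4.png

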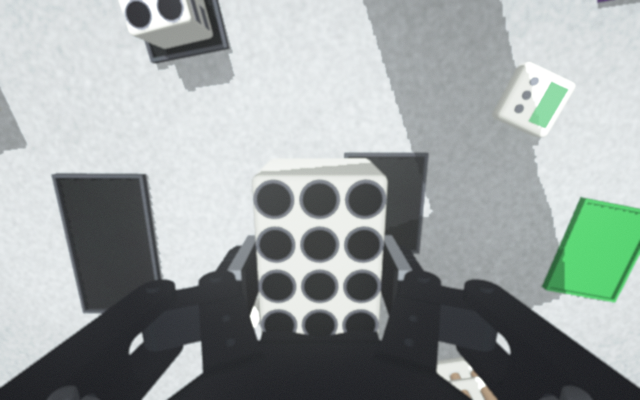

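The short rack is held at (320,245). The dark tray meant is behind it at (385,200), and the green one at (600,250) is left alone. Moving on and lowering.

Call:
{"fn": "play_rows", "kwargs": {
  "steps": [
    [0,-12,31,0,0,0,0],
    [0,-12,31,0,0,0,0],
    [0,0,0,0,0,0,0],
    [0,0,0,20,0,0,0],
    [0,0,0,30,0,0,0],
    [0,0,0,30,0,0,0],
    [0,0,0,15,0,0,0],
    [0,0,0,8,0,0,0],
    [0,0,0,0,0,0,0],
    [0,0,0,0,0,0,0],
    [0,0,0,0,0,0,0]
  ]
}}

```text
time: 20.57
tool_pos: [0.6377, 0.1389, 0.0621]
tool_rot: [0.35, 3.119, 0.001]
wrist_force: [0.3, -0.0, -2.0]
grip_width: 0.0546
grasp_force: 65.0
```

```bash
python3 -c "
from h import *
to((.636,.1385,.046,77.2))
"
```

```text
at [0.6377 0.1389 0.0621] yaw 77.19 down [ 0.003  0.001 -1.   ] q [ 0.21  0.53 -0.16  0.88  0.    0.44] t 20.6 w 0.0546 F [ 0.3 -0.  -2. ]
turn z -0.0 shift [ 1.5 -0.8 16.1]
```

Call:
{"fn": "play_rows", "kwargs": {
  "steps": [
    [0,1.5,-0.5,5,0,0,0],
    [0,0,0,5,0,0,0],
    [0,0,0,3,0,0,0],
    [0,0,0,2,0,0,0],
    [0,0,0,0,0,0,0],
    [0,0,0,0,0,0,0]
  ]
}}

```text
time: 21.07
tool_pos: [0.6348, 0.1388, 0.0452]
tool_rot: [-0.35, -3.122, 0.0]
wrist_force: [0.9, 0.4, -2.8]
grip_width: 0.0551
grasp_force: 65.1
```

Call:
{"fn": "play_rows", "kwargs": {
  "steps": [
    [0,0,0,1.5,0,0,0],
    [0,0,0,0,0,0,0],
    [0,0,0,0,0,0,0]
  ]
}}

```text
time: 21.32
tool_pos: [0.635, 0.1389, 0.0449]
tool_rot: [0.35, 3.121, 0.0]
wrist_force: [-3.3, -0.6, 5.6]
grip_width: 0.0545
grasp_force: 66.0
```

Contact. Release and check.

Call:
{"fn": "play_rows", "kwargs": {
  "steps": [
    [1,0,0,0,0,0,0],
    [1,0,0,0,0,0,0],
    [1,0,0,0,0,0,0],
    [1,0,0,0,0,0,0],
    [1,0,0,0,0,0,0],
    [1,0,0,-20,0,0,0],
    [1,0,0,-35,0,0,0],
    [1,0,0,-30,0,0,0],
    [1,0,0,-20,0,0,0],
    [1,0,0,0,0,0,0],
    [1,0,0,0,0,0,0],
    [1,0,0,0,0,0,0]
  ]
}}

```text
time: 22.32
tool_pos: [0.6343, 0.1387, 0.1479]
tool_rot: [-0.35, -3.121, 0.001]
wrist_force: [0.2, 0.6, -1.2]
grip_width: 0.0857
grasp_force: 0.0
```

```bash
python3 -c "
from h import *
to((.406,-.216,.15,77.2),(.406,-.216,.15,90))
im,W=cloud('wrist'); print(rect(W,.053,(.634,.139),.06))
q=W[(abs(W[...,2]-.053)<.006)&(np.hypot(W[...,0]-.634,W[...,1]-.139)<.05)]; print(q[:,2].mean())
"
```

```text
at [0.6343 0.1387 0.1479] yaw 77.21 down [-0.001 -0.    -1.   ] q [ 0.22  0.46 -0.07  1.05 -0.    0.44] t 22.3 w 0.0857 F [ 0.2  0.6 -1.2]
turn z 0.0 shift [ 144.1 -396.4   -2.1]
turn z -12.8 shift [0. 0. 0.]
(7312, array([632.7, 139.1]), array([56.2, 79.7]), 77.3)
0.053578980434758006
```

Call:
{"fn": "play_rows", "kwargs": {
  "steps": [
    [1,11.1,-30.5,0,0,0,0],
    [1,11.1,-30.5,0,0,0,0],
    [1,11.1,-30.5,0,0,0,0],
    [1,11.1,-30.5,0,0,0,0],
    [1,11.1,-30.5,0,0,0,0],
    [1,11.1,-30.5,0,0,0,0],
    [1,11.1,-30.5,0,0,0,0],
    [1,11.1,-30.5,0,0,0,0],
    [1,11.1,-30.5,0,0,0,0],
    [1,11.1,-30.5,0,0,0,0],
    [1,11.1,-30.5,0,0,0,0],
    [1,11.1,-30.5,0,0,0,0],
    [1,11.1,-30.5,0,0,0,0],
    [1,0,0,0,0,0,-6.4],
    [1,0,0,0,0,0,-6.4],
    [1,0,0,0,0,0,0],
    [1,0,0,0,0,0,0],
    [1,0,0,0,0,0,0]
  ]
}}

```text
time: 23.87
tool_pos: [0.406, -0.2154, 0.1481]
tool_rot: [-0.003, -3.14, -0.001]
wrist_force: [0.2, 0.7, -0.4]
grip_width: 0.0851
grasp_force: 0.0
```

```bash
python3 -c "
from h import *
to((.405,-.216,.04,90))
im,W=cloud('wrist'); print(rect(W,.05,(.405,-.216),.1))
"
```

```text
at [ 0.406  -0.2154  0.1481] yaw 89.89 down [-0.001  0.001 -1.   ] q [-0.49  0.12 -0.52  0.93  0.   -0.49] t 23.9 w 0.0851 F [ 0.2  0.7 -0.4]
turn z -0.1 shift [  1.   -0.6 108.1]
(13284, array([ 404.5, -215.8]), array([ 64.3, 129.6]), 89.9)
```

Call:
{"fn": "play_rows", "kwargs": {
  "steps": [
    [1,1,-0.5,20,0,0,0],
    [1,0,0,35,0,0,0],
    [1,0,0,30,0,0,0],
    [1,0,0,16,0,0,0],
    [1,0,0,7,0,0,0],
    [1,0,0,0,0,0,0],
    [1,0,0,0,0,0,0],
    [0,0,0,0,0,0,0],
    [0,0,0,0,0,0,0],
    [0,0,0,0,0,0,0],
    [0,0,0,0,0,0,0],
    [0,0,0,0,0,0,0],
    [0,0,0,0,0,0,0],
    [0,0,0,0,0,0,0]
  ]
}}

```text
time: 25.08
tool_pos: [0.4067, -0.2169, 0.0425]
tool_rot: [-0.0, 3.139, -0.001]
wrist_force: [-0.7, 0.9, 6.0]
grip_width: 0.0629
grasp_force: 65.9
```

```bash
python3 -c "
from h import *
to((.406,-.216,.12,77.2),(.57,-.155,.12,77.2),(.6185,-.1385,.12,77.2))
"
```

```text
at [ 0.4067 -0.2169  0.0425] yaw 90.01 down [ 0.003 -0.001 -1.   ] q [-0.49  0.24 -0.65  0.67  0.   -0.49] t 25.1 w 0.0629 F [-0.7  0.9  6. ]
turn z 12.8 shift [  0.8   0.7 -77.5]
turn z 0.0 shift [-146.4   95.8    0. ]
turn z 0.0 shift [-43.6  26.8   0. ]
```

Call:
{"fn": "play_rows", "kwargs": {
  "steps": [
    [0,0,0,-15,0,0,0],
    [0,0,0,-30,0,0,0],
    [0,0,0,-35,0,0,0],
    [0,0,0,-20,0,0,0],
    [0,0,0,0,0,0,6.4],
    [0,0,0,0,0,0,6.4],
    [0,-25,16.3,0,0,0,0],
    [0,-25,16.3,0,0,0,0],
    [0,-25,16.3,0,0,0,0],
    [0,-25,16.3,0,0,0,0],
    [0,-25,16.3,0,0,0,0],
    [0,-25,16.3,0,0,0,0],
    [0,0,0,0,0,0,0],
    [0,0,0,0,0,0,0],
    [0,0,0,0,0,0,0],
    [0,0,0,0,0,0,0]
  ]
}}

```text
time: 26.42
tool_pos: [0.5721, -0.1545, 0.1409]
tool_rot: [-0.351, -3.121, 0.0]
wrist_force: [-0.3, -0.5, -2.7]
grip_width: 0.0625
grasp_force: 67.3
```

```bash
python3 -c "
from h import *
to((.62,-.1385,.12,77.2))
im,W=cloud('wrist'); cv2.imwrite('pics/w5.png',im)
g=im.max(-1)>120; V=W.copy(); V[~g]=np.nan; c=state()['tool_pos']
for dz in (.004,.008,.012): print(dz,rect(V,c[2]+dz,c,.09,.003))
im,W=cloud('top'); cv2.imwrite('pics/t5.png',im)
V=W.copy(); V[im.max(-1)<120]=np.nan
for k in outline_of('top','long_tray_floor')[:2]:
  q=W[k['mask']];q=q[q[:,2]<.012];print(k['confidence'],k['extent'],cv2.minAreaRect((q[:,:2]*1000).astype(np.float32)) if len(q) else 0)
o=np.load('top0.npz');im,W=o['im'],o['W']
m=(im.max(-1)<85)&(abs(W[...,2]-.004)<.01)&(np.hypot(W[...,0]-.618,W[...,1]+.139)<.1)
m=cv2.morphologyEx(m.astype(np.uint8),cv2.MORPH_OPEN,np.ones((3,3)))>0
q=W[m];print(cv2.minAreaRect((q[:,:2]*1000).astype(np.float32)),q.mean(0))
"
```

```text
at [ 0.5721 -0.1545  0.1409] yaw 77.17 down [-0.001 -0.    -1.   ] q [-0.26  0.36 -0.23  0.98 -0.   -0.04] t 26.4 w 0.0625 F [-0.3 -0.5 -2.7]
turn z -0.0 shift [-43.1  26.2  20.9]
0.004 (1910, array([ 557.6, -151.5]), array([ 89.6, 106. ]), 78.0)
0.008 (18378, array([ 557.6, -151.6]), array([ 89.7, 105.8]), 77.8)
0.012 (993, array([ 551.1, -147.1]), array([88.4, 93.5]), 66.8)
0.75 [342.3, 152.8, 26.1, 50.0] ((620.1699829101562, -125.76899719238281), (64.81781005859375, 153.01231384277344), 74.64266204833984)
((616.4443359375, -138.06289672851562), (83.83778381347656, 149.87322998046875), 76.64813995361328) [ 0.61633406 -0.1381094   0.00285004]
```

View pics/w5.png

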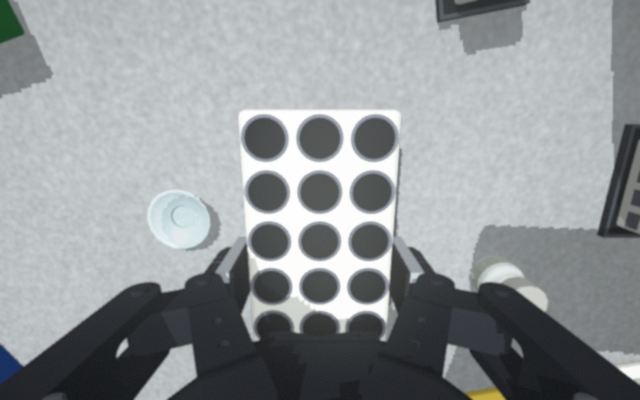

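The long rack is held at (320,220). The jar at (515,280) and the glass dish at (180,218) are both clear of the path. Moving over the tray and lowering.

Call:
{"fn": "play_rows", "kwargs": {
  "steps": [
    [0,-21,13,0,0,0,0],
    [0,-21,13,0,0,0,0],
    [0,0,0,0,0,0,0],
    [0,0,0,20,0,0,0],
    [0,0,0,30,0,0,0],
    [0,0,0,20,0,0,0],
    [0,0,0,10,0,0,0],
    [0,0,0,0,0,0,0],
    [0,0,0,0,0,0,0],
    [0,0,0,0,0,0,0]
  ]
}}

```text
time: 27.4
tool_pos: [0.6209, -0.1386, 0.0624]
tool_rot: [0.35, 3.12, -0.0]
wrist_force: [0.6, 0.5, -2.5]
grip_width: 0.0626
grasp_force: 67.2
```

```bash
python3 -c "
from h import *
to((.619,-.1385,.046,77.2))
"
```

```text
at [ 0.6209 -0.1386  0.0624] yaw 77.2 down [ 0.002 -0.    -1.   ] q [-0.22  0.5  -0.21  0.86 -0.    0.  ] t 27.4 w 0.0626 F [ 0.6  0.5 -2.5]
turn z -0.0 shift [ 1.9 -0.3 16.4]
```

Call:
{"fn": "play_rows", "kwargs": {
  "steps": [
    [0,1.5,0,5,0,0,0],
    [0,0,0,5,0,0,0],
    [0,0,0,3,0,0,0],
    [0,0,0,2.5,0,0,0],
    [0,0,0,0,0,0,0],
    [0,0,0,0,0,0,0]
  ]
}}

```text
time: 27.9
tool_pos: [0.6185, -0.1379, 0.0456]
tool_rot: [0.35, 3.122, -0.0]
wrist_force: [-1.2, 1.0, 2.4]
grip_width: 0.0626
grasp_force: 67.8
```

Call:
{"fn": "play_rows", "kwargs": {
  "steps": [
    [0,0,0,1,0,0,0],
    [0,0,0,0,0,0,0],
    [1,0,0,0,0,0,0],
    [1,0,0,0,0,0,0],
    [1,0,0,0,0,0,0],
    [1,0,0,0,0,0,0],
    [1,0,0,0,0,0,0],
    [1,0,0,-20,0,0,0],
    [1,0,0,-35,0,0,0],
    [1,0,0,-35,0,0,0],
    [1,0,0,-35,0,0,0],
    [1,0,0,0,0,0,0],
    [1,0,0,0,0,0,0],
    [1,0,0,0,0,0,0]
  ]
}}

```text
time: 29.07
tool_pos: [0.6183, -0.1378, 0.1689]
tool_rot: [-0.35, -3.122, 0.0]
wrist_force: [0.2, 0.0, -0.3]
grip_width: 0.0851
grasp_force: 0.0
```

```bash
python3 -c "
from h import *
im,W=cloud('wrist'); cv2.imwrite('pics/w6.png',im); print(rect(W,.053,(.6165,-.138),.09))
q=W[(abs(W[...,2]-.053)<.006)&(np.hypot(W[...,0]-.6165,W[...,1]+.138)<.07)]; A=np.c_[q[:,:2],np.ones(len(q))]; print(q[:,2].mean(),np.linalg.lstsq(A,q[:,2],rcond=None)[0])
im,W=cloud('top');c=im[105:300,140:500]; cv2.imwrite('pics/t6.png',cv2.resize(c,(792,429),interpolation=cv2.INTER_CUBIC))
for c,r in [((.399,.228),.04),((.43,0),.05),((.634,.139),.06),((.6165,-.138),.09)]: print(rect(W,.053,c,r))
"
```

```text
(11646, array([ 616. , -137.6]), array([ 64.2, 129. ]), 77.2)
0.05363842972476952 [1.29868898e-03 8.59582900e-05 5.28560007e-02]
(126, array([397.6, 226. ]), array([33. , 33.1]), 89.4)
(281, array([431.6,   0.9]), array([45. , 44.7]), 88.9)
(541, array([634. , 137.7]), array([55.9, 79.5]), 77.3)
(96, array([ 623.3, -114. ]), array([ 13.1, 129.1]), 76.7)
```

View pics/t6.png

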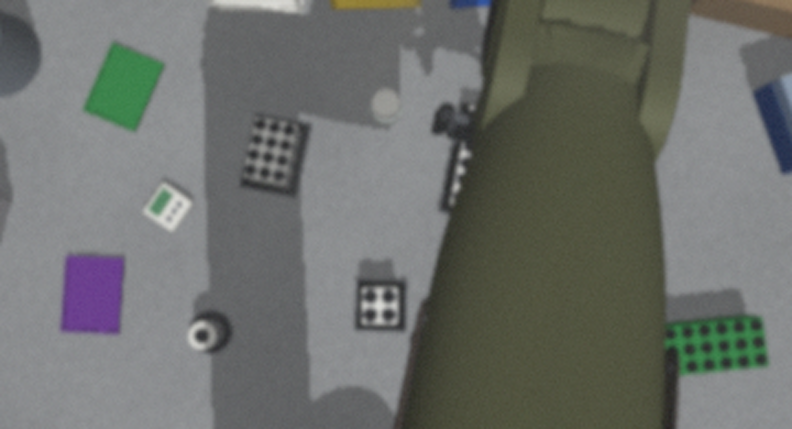

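View pics/w6.png

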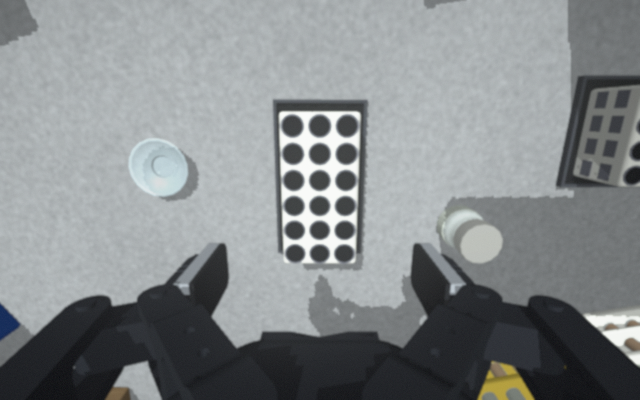

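All four racks lie flat in their own trays, with tops at 0.053 m and centres within about 3 mm. The jar is still standing at crop (385,104).

```bash
python3 -c "
from plant import *
print(finish_job())"
```

```text
the job is handed in; nothing more can be done
None
```

I took the stack apart and set all four racks flat in their own trays, each within about 3 mm of centre by camera; the jar was not touched, and I handed the job in at about 29 s (no verdict came back).

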